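# Lengthen the telescopic arm of the bench lamp by one hole

### The arm

A 7-joint arm with a two-finger parallel gripper is mounted at the origin on the work surface. World frame = base frame: x ahead of the robot, y to its left, z up, the work surface at z = 0. Lengths are in m, angles in degrees, forces in N, time in s.
With the tool pointing down it reaches from about 0.35 to 0.9 m from the base axis. Payload 7.2 kg.
Tool frame: the origin (TCP) lies at the very end of the fingers, on their centre line; the grasp point (between the pads) lies 19 mm behind it; x points along the fingers, y is the direction in which the jaws open and shut, and the axes are right-handed (so a half turn about x gives the same grasp; the last joint's range is limited). The gripper opens to 88 mm and grips with 3 to 60 N. Pads are 20 mm wide; open, the fingers measure 115 mm over their backs; the gripper's body (75 mm by 178 mm) begins 61 mm behind the grasp point.
Start: joints at [63.472, 23.554, -0.728, 91.456, 0.321, 64.991, -4.71], TCP at [0.24, -0.577, 0.223] pointing down, gripper open.
Joint ranges: [-169.25, 169.25], [-16.82, 113.86], [-84.01, 82.57], [7.8, 145.47], [-59.2, 239.2], [7.22, 106.19], [-163.78, 163.78]. Speed limits (degrees/s): [136.94, 136.94, 172.46, 172.46, 180, 180, 180].

### API

Orientations are given as [roll, pitch, yaw] about the fixed x, y, z axes, in that order (R = Rz(yaw) Ry(pitch) Rx(roll)).
In Python, from plant import telemetry, cams, order gives the robot as it stands. The module is installed in compiled form; this text tells all that it offers.
- The arm moves only by the tool apply_moves, never from a script. Its argument "plan" is a list of rows, each an object of numbers: "x", "y", "z": the shift along the tool's x, y, z in cm; "roll": the turn about the tool's x in rad; "fingers": the finger opening in cm, from 0 to 8.78. A call has 1 to 8 rows; each row shifts and turns the commanded pose from where the row before left it, along the tool's axes as they then stand; what a row does not reach is not made up. A row lasts 1/12 s, in which the tool goes at most 41.7 mm and 7.16 degrees, less where a joint would pass 70% of its speed; a pose out of reach is approached as far as the arm can. A call with a gripper value outside its range is refused whole. The fingers move at their own pace and stop on an object; "squeeze" is the grip in N (left out, the last holds). Time passes only in rows, so rows that do not move let the fingers close. It gives the time, the measured TCP pose, the force and the opening at its end, in the units of the state.
- telemetry.state(): the state, without advancing time (a new reading comes with each control period).
- cams.grab_frame(name): name is "scene" or "top" or "wrist"; returns the picture (400x640x3 uint8, red, green, blue); there is no depth.
- cams.calibration(name): a dict with "vfov" (degrees; the focal length in pixels is half the picture's height over the tangent of half this angle, whatever the lens; pixels are square), "cx", "cy" (the principal point, pixels), "R" (3x3) and "t" (3): a world point X has camera coordinates R X + t; the wrist camera has in their place "T_tool_cam" (4x4, takes a point from camera to tool coordinates, whose origin is the TCP and whose axes are the tool frame's). Camera axes: x right, y down, z forward; pixel columns grow to the right and rows downward; lengths in m; the calibration is good to about 2 mm. The wrist camera is an equidistant fisheye: a pixel r from the principal point sees the ray r / f radians off the axis. A picture is of the moment at which its call begins: read the wrist's pose just before it. calibration takes no time and is no camera call.
- order.job_done(): hands the job in, once; it reports no verdict.
The state is a dict: "clock": time; "joint_pos": joint angles; "joint_vel": joint speeds; "tau": joint torques, N m; "ee_pos": TCP position; "ee_rot": TCP orientation; "force": force on the tool from outside, world axes, zero at the start; "ft_torque": the same for the moment, N m; "grip_width": finger opening in m.
Only numpy, scipy, OpenCV 4.12 (cv2) and the standard library are available. Lean on these libraries where they do the work, as an engineer would, in place of code of your own. Each camera call takes 0.05 s, during which the arm holds its last target. There are 200 camera calls.

### The job

The bench lamp's telescopic arm is one hole too short: press its spring snap button flush and draw the outer tube (the one with the lamp head) out, away from the post, until the button snaps out in the very next hole. Before you let go, push the tube back towards the post, through the slack in the arm, until it comes up firm (about 10 N) to feel that it is locked, then let go and leave it locked there. Be gentle, never lean on the locked button with more than 18 N, and leave the other things on the bench where they are.

Things in the scene. Friction and masses are not known exactly. Their poses are not given: they have to be found in the camera images.
- lamp_stand: The fixed bench lamp: dark round base 150 mm across, post with a black clamp head, level telescopic arm, axis 170 mm above the bench. Origin on the bench below the snap button (within 3 mm at the start). y: level along the arm, from the post (at y = -170 mm) out to the lamp head; x: level across the arm, to the flank where the button stands out; z up.
- outer_tube: The sliding outer tube: plain square aluminium, 34 x 34 mm, 260 mm long (y -110 to +150 mm), with a black cap and a white lamp shade (112 mm across, below the axis) on its outer end, 0.5 kg. Four 13.5 mm holes 35 mm apart along the middle of its +x flank. Origin on the axis at the hole where the button starts; axes as lamp_stand. Slides along y against about 2 N.
- snap_button: The spring snap button: round brass, 12 mm across, domed end, carried by the inner tube; stands 6 mm out of a hole in the outer tube's +x flank. Origin on the arm's axis behind it when out; axes as lamp_stand. A gripper pinching the tube's two flanks from above, over the button, presses it flush and holds the tube to slide it.
- button_tip (a point): The end of the button's dome; 23 mm from the arm's axis (6 mm out of the flank) when out. Moves with the button.
- grip_hole (a point): On the outer tube's axis, level with the hole in which the button stands at the start; same axes as lamp_stand. Moves with the tube.
- next_hole (a point): Centre of the next hole, on the outside of the +x flank, 35 mm from the first towards the post. Moves with the tube.
- tube_slide (a joint): How far the outer tube is drawn out along the inner tube, m: about 0 at the start, 0.035 when the button stands in the next hole; grows away from the post. Does not include the slack of the inner tube.
- button_spring (a joint): How far the button is pressed in, m: 0 out, 0.006 flush with the flank (about 8 N), 0.008 while it rides under the wall. Flush, its dome slips under the hole's edge when the tube is slid (10 to 20 N); it springs out by itself in the next hole that comes, with 0.75 mm of play either way, and locks the tube.
- jar: Bystander: glass jar with a steel lid, 60 mm across, 70 mm high; origin under its centre.
- spool: Bystander: metal solder spool, 52 mm across, 40 mm high; origin under its centre.
- brush: Bystander: brush, 160 mm long, lying on the bench.
- inner_tube: The plain steel inner tube, 27 mm square, held in the post's clamp head, with slack: with all it carries it shifts along y against about 3 N, forwards until it is fully out, and back towards the post by an unknown 4 to 15 mm from there before it comes up hard on a stop hidden in the clamp head. Origin on the arm's axis behind the button; axes as lamp_stand.

How it is judged (in metres and radians):
On the way, in this order (a step that is already met when the one before it is completed fails the run):
1. the button is pressed flush while it is still in its first hole (value of joint button_spring above 0.0045 m and value of joint tube_slide below 0.004 m), for 0.05 s.
2. the tube has been drawn out to the next hole and the button has snapped out in it (value of joint tube_slide between 0.033 and 0.037 m and value of joint button_spring below 0.001 m), for 0.1 s.
3. the lock is proved: the tube is pushed back towards the post against the snapped-out button with 6 N or more (contact force between snap_button and outer_tube above 6 N and value of joint tube_slide below 0.035 m and value of joint button_spring below 0.001 m), for 0.1 s.
At the end, for the whole second after the job is handed in: The tube is drawn out one hole (35 mm along the inner tube, within 2 mm), the button stands fully out in that hole (within 1 mm), the tube is at rest (all of step 2 and linear speed of outer_tube below 0.01 m/s); the robot touches nothing.
It fails at once if the button is forced: over 30 N between button and tube, or over 18 N while the button stands out and locks the tube (contact force between snap_button and outer_tube above 30 N or (contact force between snap_button and outer_tube above 18 N and value of joint button_spring below 0.002 m)).
It fails at once if a bystander is disturbed (moved more than 20 mm) (distance of any of jar, spool, brush from where it was at the start of the episode above 0.02 m).
It also fails if it takes over 51 s, if anything falls off the work surface, if the arm or the gripper's body presses on something with over 40 N, if the wrist force passes 120 N, or if a joint passes its speed limit or range.

## Working session

There is one attempt and no reset: what is moved stays moved. The work goes in short steps, Python scripts to look and compute and a tool call to move; the robot and the scene stay as the last step left them, time stands still between calls to the robot, and variables do not carry over. Pictures are saved under pics/ and viewed, about 8 in all and at most 12, crops included, and the job is handed in when it is done.

Besides the shell and the picture viewer there is one more tool, called as name(argument=value, ...), one argument or row to a line, values as JSON. apply_moves: Moves the arm, as the interface text tells. Its arguments: {"type":"object","properties":{"plan":{"type":"array"},"squeeze":{"type":"number"}},"required":["plan"]}

```bash
mkdir -p pics; python3 - <<'E'
from plant import telemetry, cams
import cv2,numpy as np
s=telemetry.state();print({k:np.round(v,4).tolist() for k,v in s.items()})
for n in("scene","top"):
    im=cams.grab_frame(n);cv2.imwrite(f"pics/{n}0.png",im[:,:,::-1]);c=cams.calibration(n);print(n,c)
print(cams.calibration("wrist"))
E
```

```text
{'clock': 0.0, 'joint_pos': [63.4738, 23.5995, -0.7286, 91.5024, 0.3206, 64.9885, -4.7106], 'joint_vel': [0.0266, 0.0836, -0.0587, -0.0443, -0.0197, -0.0698, -0.0898], 'tau': [0.0006, -58.7945, 0.6419, -29.1065, -0.0538, 0.0185, 0.0001], 'ee_pos': [0.2402, -0.5765, 0.2218], 'ee_rot': [-86.17, 89.9116, 116.4493], 'force': [0.558, -0.2862, -0.1631], 'ft_torque': [0.0177, -0.0272, -0.0073], 'grip_width': 0.0879}
scene {'vfov': 57.42262682212095, 'cx': 320.05757408128983, 'cy': 202.11910075836926, 'R': array([[ 0.32649418,  0.94505466,  0.01652965],
       [ 0.57266736, -0.18386978, -0.79890175],
       [-0.75196652,  0.27030277, -0.60123437]]), 't': array([-0.21029604, -0.24376127,  1.16091156])}
top {'vfov': 54.24234745686714, 'cx': 324.43339425439177, 'cy': 200.9480092873126, 'R': array([[-0.00622998, -0.99971524,  0.02303533],
       [-0.99902369,  0.00521485, -0.04386879],
       [ 0.04373617, -0.02328614, -0.9987717 ]]), 't': array([0.03166243, 0.56341291, 0.82942535])}
{'vfov': 65.70646984690485, 'cx': 317.43553461053483, 'cy': 201.69511199784677, 'T_tool_cam': array([[-2.37707173e-04, -2.77912002e-01,  9.60606508e-01,
        -1.61198385e-01],
       [ 9.99999857e-01,  3.93944746e-04,  3.61426983e-04,
         1.03487748e-03],
       [-4.78870783e-04,  9.60606456e-01,  2.77911869e-01,
        -7.62463202e-02],
       [ 0.00000000e+00,  0.00000000e+00,  0.00000000e+00,
         1.00000000e+00]])}
```

View pics/scene0.png

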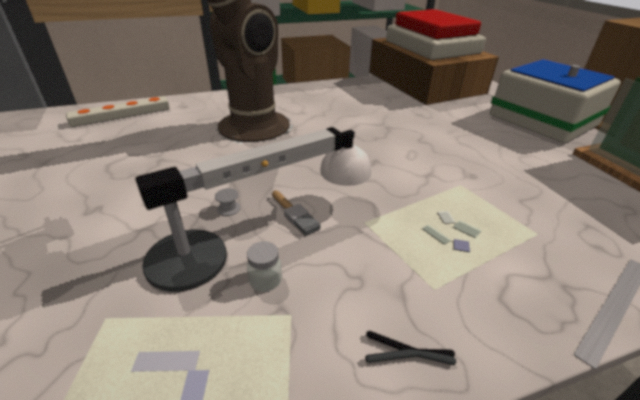

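View pics/top0.png

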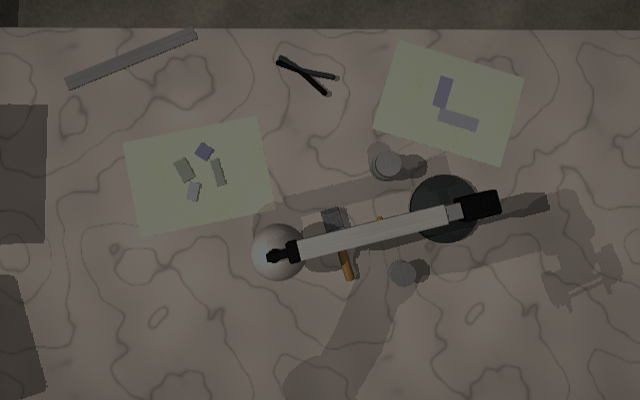

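The scene view shows the lamp with the brass button near (265,162). In the top view the tube runs from about (447,217) to (297,252), and the button shows near (380,218). The jar, spool and brush are all below the arm. I'll enlarge both views.

```bash
python3 - <<'E'
import cv2,numpy as np
a=cv2.imread("pics/scene0.png")[120:220,180:360];b=cv2.imread("pics/top0.png")[185:285,285:465]
b=cv2.convertScaleAbs(b,alpha=1.6)
f=lambda i:cv2.resize(i,(792,440)[:2],interpolation=cv2.INTER_CUBIC)
a=cv2.resize(a,(0,0),fx=3,fy=3,interpolation=cv2.INTER_CUBIC);b=cv2.resize(b,(0,0),fx=3,fy=3,interpolation=cv2.INTER_CUBIC)
cv2.imwrite("pics/crop0.png",np.vstack([a,b]))
E
```

```text
(no output)
```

View pics/crop0.png

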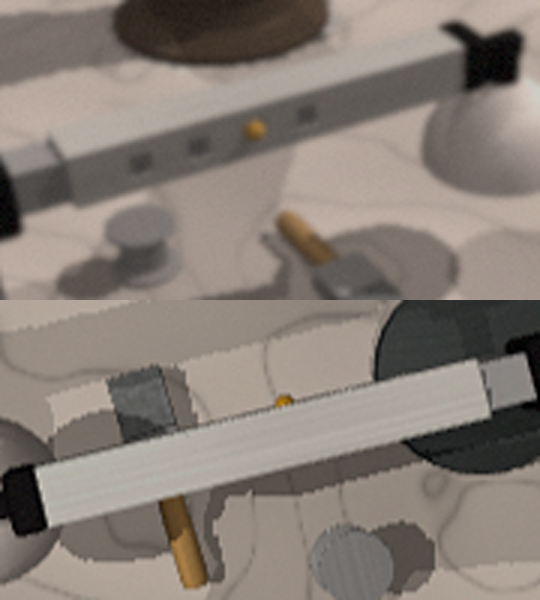

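```bash
cat > h.py <<'E'
import numpy as np
from plant import cams
def ray(n,u,v):
    c=cams.calibration(n);f=200/np.tan(np.radians(c["vfov"]/2))
    d=c["R"].T@np.array([(u-c["cx"])/f,(v-c["cy"])/f,1]);return -c["R"].T@c["t"],d/np.linalg.norm(d)
def at(n,u,v,z):
    o,d=ray(n,u,v);return o+d*(z-o[2])/d[2]
E
python3 - <<'E'
from h import *
P=[at("top",285+x/3,185+y/3,.187) for x,y in((475,60),(492,118),(37,167),(50,226))]
print(np.round(P,4))
m1=(P[0]+P[1])/2;m2=(P[2]+P[3])/2;d=m2-m1;L=np.hypot(*d[:2]);u=d/L;print("len",L,"widths",np.linalg.norm(P[0]-P[1]),np.linalg.norm(P[2]-P[3]),"yaw",np.degrees(np.arctan2(u[1],u[0])))
print("origin along tube",m1+u*.110*L/.26)
for z in (.165,.17): print("btn top",at("top",380,218.7,z),"scene",at("scene",265.3,163,z))
b=at("top",380,218.7,.170);b2=at("scene",265.3,163,.17)
for q in(b,b2):print("along from inner end",(q-m1)@u, "across",np.cross(u,q-m1)[2])
E
```

```text
[[ 0.5479 -0.1717  0.187 ]
 [ 0.5147 -0.1808  0.187 ]
 [ 0.4887  0.0789  0.187 ]
 [ 0.4555  0.0717  0.187 ]]
len 0.2584178949933165 widths 0.034442031378045586 0.034001499716646844 yaw 103.23359085009979
origin along tube [ 0.50625725 -0.06983221  0.187     ]
btn top [ 0.52501444 -0.06589146  0.165     ] scene [ 0.5125244  -0.06208435  0.165     ]
btn top [ 0.52502731 -0.06506281  0.17      ] scene [ 0.52084562 -0.06351526  0.17      ]
along from inner end 0.10967652556049054 across -0.019363438400358805
along from inner end 0.11214026266393191 across -0.015647058482919994
```

```bash
cat >> h.py <<'E'
from scipy.spatial.transform import Rotation as Ro
from plant import telemetry
def tool():
    s=telemetry.state();return np.array(s["ee_pos"]),Ro.from_euler("xyz",s["ee_rot"],degrees=True).as_matrix(),s
E
python3 - <<'E'
from h import *
p,R,s=tool();print(np.round(R,3))
a=np.radians(13.23);lx=np.array([np.cos(a),np.sin(a),0]);ly=np.array([-np.sin(a),np.cos(a),0])
for sg in(1,-1):
    t=sg*lx;ang=np.degrees(np.arctan2(t@R[:,2],t@R[:,1]));print("roll",sg,ang,np.radians(ang))
c=np.array([.5062,-.0695,.25]);print("shift in current tool axes cm",100*R.T@(c-p))
E
```

```text
[[-0.001  0.385 -0.923]
 [ 0.001 -0.923 -0.385]
 [-1.    -0.001  0.   ]]
roll 1 -80.6096877015725 -1.4069044593968203
roll -1 99.3903122984275 1.7346881941929728
shift in current tool axes cm [ -2.76199541 -36.5743549  -44.05740417]
```

apply_moves(
  plan=[
    {"x":-0.7,"y":-1.0,"z":-1.2},
    {"x":-0.7,"y":-1.8,"z":-2.2},
    {"x":-0.7,"y":-1.8,"z":-2.2},
    {"x":-0.7,"y":-1.8,"z":-2.2},
    {"y":-1.8,"z":-2.2},
    {"y":-1.8,"z":-2.2},
    {"y":-1.8,"z":-2.2},
    {"y":-1.8,"z":-2.2},
  ],
)

```text
$.plan[0]: bad value
```

apply_moves(
  plan=[
    {"y":-1.8,"z":-2.2},
    {"y":-1.8,"z":-2.2},
    {"y":-1.8,"z":-2.2},
    {"y":-1.8,"z":-2.2},
    {"y":-1.8,"z":-2.2},
    {"y":-1.8,"z":-2.2},
    {"y":-1.8,"z":-2.2},
    {"y":-1.8,"z":-2.2},
  ],
)

```text
$.plan[0]: bad value
```

apply_moves(
  plan=[
    {"y":-1.8,"z":-2.2},
    {"y":-1.8,"z":-2.2},
    {"y":-1.0,"z":-1.2},
    {"roll":-0.1},
    {"roll":-0.1},
    {"roll":-0.1},
    {"roll":-0.1},
    {"roll":-0.1},
  ],
)

```text
$.plan[0]: bad value
```

apply_moves(
  plan=[
    {"roll":-0.1},
    {"roll":-0.1},
    {"roll":-0.1},
    {"roll":-0.1},
    {"roll":-0.1},
    {"roll":-0.1},
    {"roll":-0.1},
    {"roll":-0.1},
  ],
)

```text
$.plan[0]: bad value
```

apply_moves(
  plan=[
    {"roll":-0.1},
    {},
    {},
  ],
)

```text
$.plan[0]: bad value
```

```bash
python3 - <<'E'
from h import *
import cv2
p,R,s=tool();im=cams.grab_frame("wrist");cv2.imwrite("pics/w1.png",im[:,:,::-1])
print(p,np.round(R,3),s["clock"],s["force"],s["joint_pos"])
a=np.radians(13.23);lx=np.array([np.cos(a),np.sin(a),0]);print("roll err",np.arctan2(lx@R[:,2],lx@R[:,1]))
c=np.array([.5062,-.0695,.151]);print(100*R.T@(c-p))
E
```

```text
[ 0.24017308 -0.57652717  0.22189634] [[-0.001  0.385 -0.923]
 [ 0.001 -0.923 -0.385]
 [-1.    -0.001  0.   ]] 0.1 [-0.64943802  0.38406215 -0.58823003] [63.47302635 23.59620498 -0.72807062 91.49764052  0.32035401 64.99074126
 -4.70970458]
roll err -1.4069044593968203
[  7.13799431 -36.5601221  -44.05834966]
```

View pics/w1.png

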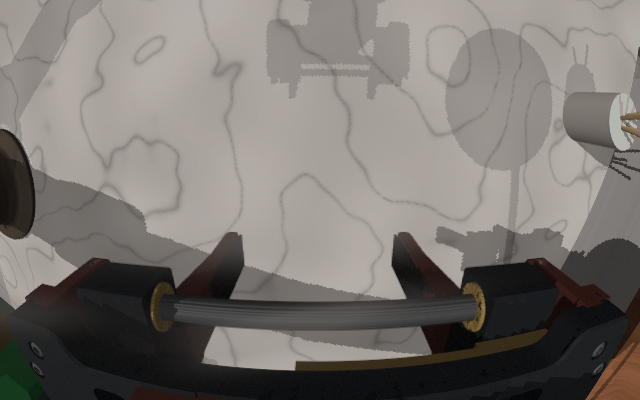

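The picture shows only bare bench, because the arm hasn't moved. The calls were refused, probably because every row needs all its keys.

apply_moves(
  plan=[
    {"x":-0.7,"y":-1.0,"z":-1.2,"roll":0,"fingers":8.7},
    {"x":-0.7,"y":-1.8,"z":-2.2,"roll":0,"fingers":8.7},
    {"x":-0.7,"y":-1.8,"z":-2.2,"roll":0,"fingers":8.7},
    {"x":-0.7,"y":-1.8,"z":-2.2,"roll":0,"fingers":8.7},
    {"x":0,"y":-1.8,"z":-2.2,"roll":0,"fingers":8.7},
    {"x":0,"y":-1.8,"z":-2.2,"roll":0,"fingers":8.7},
    {"x":0,"y":-1.8,"z":-2.2,"roll":0,"fingers":8.7},
    {"x":0,"y":-1.8,"z":-2.2,"roll":0,"fingers":8.7},
  ],
)

```text
clock: 0.82
ee_pos: [0.342, -0.3853, 0.2511]
ee_rot: [114.9, 90.0, -42.4]
force: [0.3, 0.0, 0.5]
grip_width: 0.0869
```

apply_moves(
  plan=[
    {"x":0,"y":-1.8,"z":-2.2,"roll":0,"fingers":8.7},
    {"x":0,"y":-1.8,"z":-2.2,"roll":0,"fingers":8.7},
    {"x":0,"y":-1.8,"z":-2.2,"roll":0,"fingers":8.7},
    {"x":0,"y":-1.8,"z":-2.2,"roll":0,"fingers":8.7},
    {"x":0,"y":-1.8,"z":-2.2,"roll":0,"fingers":8.7},
    {"x":0,"y":-1.8,"z":-2.2,"roll":0,"fingers":8.7},
    {"x":0,"y":-1.8,"z":-2.2,"roll":0,"fingers":8.7},
    {"x":0,"y":-1.8,"z":-2.2,"roll":0,"fingers":8.7},
  ],
)

```text
clock: 1.48
ee_pos: [0.4486, -0.1848, 0.2511]
ee_rot: [104.7, 90.0, -52.6]
force: [1.1, -1.1, -0.7]
grip_width: 0.0871
```

apply_moves(
  plan=[
    {"x":0,"y":-1.8,"z":-2.2,"roll":0,"fingers":8.7},
    {"x":0,"y":-1.8,"z":-2.2,"roll":0,"fingers":8.7},
    {"x":0,"y":-1.8,"z":-2.2,"roll":0,"fingers":8.7},
    {"x":0,"y":-1.8,"z":-2.2,"roll":0,"fingers":8.7},
    {"x":0,"y":-1.3,"z":-1.0,"roll":-0.05,"fingers":8.7},
    {"x":0,"y":0,"z":0,"roll":-0.1,"fingers":8.7},
    {"x":0,"y":0,"z":0,"roll":-0.1,"fingers":8.7},
    {"x":0,"y":0,"z":0,"roll":-0.1,"fingers":8.7},
  ],
)

```text
clock: 2.15
ee_pos: [0.5055, -0.07, 0.2507]
ee_rot: [-4.2, 90.0, -141.0]
force: [-0.0, 0.1, -0.1]
grip_width: 0.0869
```

apply_moves(
  plan=[
    {"x":0,"y":0,"z":0,"roll":-0.1,"fingers":8.7},
    {"x":0,"y":0,"z":0,"roll":-0.1,"fingers":8.7},
    {"x":0,"y":0,"z":0,"roll":-0.1,"fingers":8.7},
    {"x":0,"y":0,"z":0,"roll":-0.1,"fingers":8.7},
    {"x":0,"y":0,"z":0,"roll":-0.1,"fingers":8.7},
    {"x":0,"y":0,"z":0,"roll":-0.1,"fingers":8.7},
    {"x":0,"y":0,"z":0,"roll":-0.1,"fingers":8.7},
    {"x":0,"y":0,"z":0,"roll":-0.1,"fingers":8.7},
  ],
)

```text
clock: 2.82
ee_pos: [0.5054, -0.0707, 0.2508]
ee_rot: [-30.4, 90.0, -121.5]
force: [0.3, 0.3, -0.3]
grip_width: 0.0872
```

apply_moves(
  plan=[
    {"x":0,"y":0,"z":0,"roll":-0.1,"fingers":8.7},
    {"x":0,"y":0,"z":0,"roll":-0.1,"fingers":8.7},
    {"x":0,"y":0,"z":0,"roll":-0.05,"fingers":8.7},
    {"x":0,"y":0,"z":0,"roll":0,"fingers":8.7},
    {"x":0,"y":0,"z":0,"roll":0,"fingers":8.7},
  ],
)

```text
clock: 3.23
ee_pos: [0.5057, -0.0708, 0.2508]
ee_rot: [-35.0, 90.0, -112.2]
force: [0.7, -1.0, -0.4]
grip_width: 0.0872
```

```bash
python3 - <<'E'
from h import *
import cv2
p,R,s=tool();im=cams.grab_frame("wrist");cv2.imwrite("pics/w2.png",im[:,:,::-1])
print(p,np.round(R,3),s["clock"],s["force"],s["joint_pos"])
a=np.radians(13.23);lx=np.array([np.cos(a),np.sin(a),0]);print("roll err",np.arctan2(lx@R[:,2],lx@R[:,1]))
c=np.array([.5062,-.0695,.151]);print(100*R.T@(c-p))
E
```

```text
[ 0.50566132 -0.07081575  0.25075184] [[-0.     0.975  0.222]
 [-0.     0.222 -0.975]
 [-1.    -0.     0.   ]] 3.2333 [ 0.66324226 -0.96487711 -0.36179369] [ 30.08568799  13.86727639 -32.66327247 103.27866336   8.21949686
  65.21832254   7.53000967]
roll err -0.0073512808370074295
[ 9.97511277  0.08453121 -0.12040071]
```

View pics/w2.png

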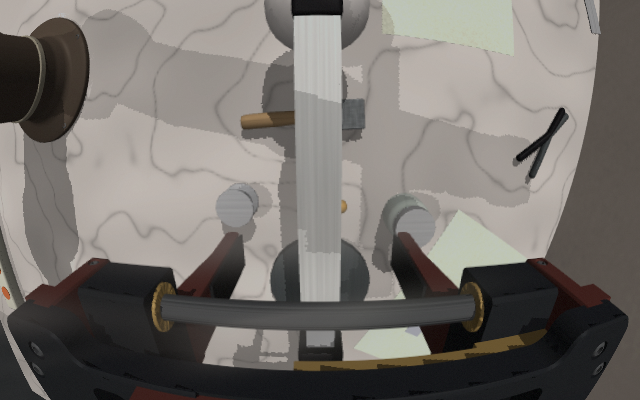

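The wrist view shows the tube centred between the fingers, with edges near columns 297 and 342. The button is at about (343,207), with the jar and spool below on either side. I'll check the button's position from this view.

```bash
python3 - <<'E'
from h import *
p,R,s=tool();c=cams.calibration("wrist");f=200/np.tan(np.radians(c["vfov"]/2));T=c["T_tool_cam"]
def w(u,v,z):
    du,dv=u-c["cx"],v-c["cy"];r=np.hypot(du,dv);th=r/f
    d=R@T[:3,:3]@np.array([np.sin(th)*du/r,np.sin(th)*dv/r,np.cos(th)]);o=p+R@T[:3,3];return o+d*(z-o[2])/d[2]
for q in [(343.5,207,.17),(296.5,150,.187),(342,150,.187),(297.5,230,.187),(341,230,.187),(294,13,.187),(342.5,13,.187)]:
    X=w(*q);print(q,np.round(X,4),"tool cm",np.round(100*R.T@(X-p),2))
E
```

```text
(343.5, 207, 0.17) [ 0.5267 -0.0655  0.17  ] tool cm [ 8.07  2.16 -0.06]
(296.5, 150, 0.187) [ 0.4802 -0.0261  0.187 ] tool cm [ 6.37 -1.5  -4.93]
(342, 150, 0.187) [ 0.5126 -0.0187  0.187 ] tool cm [ 6.37  1.82 -4.93]
(297.5, 230, 0.187) [ 0.4937 -0.0868  0.187 ] tool cm [ 6.38 -1.53  1.29]
(341, 230, 0.187) [ 0.5268 -0.0793  0.187 ] tool cm [6.37 1.87 1.29]
(294, 13, 0.187) [0.4559 0.0735 0.187 ] tool cm [  6.37  -1.67 -15.18]
(342.5, 13, 0.187) [0.49   0.0813 0.187 ] tool cm [  6.37   1.83 -15.19]
```

apply_moves(
  plan=[
    {"x":1.0,"y":0.13,"z":-0.08,"roll":0,"fingers":8.7},
    {"x":2,"y":0,"z":0,"roll":0,"fingers":8.7},
    {"x":2,"y":0,"z":0,"roll":0,"fingers":8.7},
    {"x":2,"y":0,"z":0,"roll":0,"fingers":8.7},
    {"x":2,"y":0,"z":0,"roll":0,"fingers":8.7},
    {"x":1,"y":0,"z":0,"roll":0,"fingers":8.7},
    {"x":0,"y":0,"z":0,"roll":0,"fingers":7},
    {"x":0,"y":0,"z":0,"roll":0,"fingers":6},
  ],
  squeeze=30,
)

```text
clock: 3.95
ee_pos: [0.5071, -0.0695, 0.1504]
ee_rot: [-124.4, 89.9, 158.5]
force: [0.2, 0.1, -0.0]
grip_width: 0.0771
```

apply_moves(
  plan=[
    {"x":0,"y":0,"z":0,"roll":0,"fingers":5},
    {"x":0,"y":0,"z":0,"roll":0,"fingers":4.6},
    {"x":0,"y":0,"z":0,"roll":0,"fingers":4.3},
    {"x":0,"y":0,"z":0,"roll":0,"fingers":4.1},
    {"x":0,"y":0,"z":0,"roll":0,"fingers":3.9},
    {"x":0,"y":0,"z":0,"roll":0,"fingers":3.7},
  ],
)

```text
clock: 4.45
ee_pos: [0.5086, -0.0695, 0.1513]
ee_rot: [80.7, 89.8, 3.5]
force: [5.1, 0.6, -1.9]
grip_width: 0.0385
```

apply_moves(
  plan=[
    {"x":0,"y":0,"z":0,"roll":0,"fingers":3.4},
    {"x":0,"y":0,"z":0,"roll":0,"fingers":3.2},
    {"x":0,"y":0,"z":0,"roll":0,"fingers":3.0},
    {"x":0,"y":0,"z":0,"roll":0,"fingers":3.0},
    {"x":0,"y":0,"z":0,"roll":0,"fingers":3.0},
    {"x":0,"y":0,"z":0,"roll":0,"fingers":3.0},
  ],
)

```text
clock: 4.95
ee_pos: [0.5067, -0.07, 0.1511]
ee_rot: [-57.9, 89.9, -135.1]
force: [-3.0, -0.6, 6.5]
grip_width: 0.0339
```

apply_moves(
  plan=[
    {"x":0,"y":0,"z":-0.1,"roll":0,"fingers":3.0},
    {"x":0,"y":0,"z":-0.1,"roll":0,"fingers":3.0},
    {"x":0,"y":0,"z":-0.1,"roll":0,"fingers":3.0},
  ],
)

```text
clock: 5.2
ee_pos: [0.5063, -0.068, 0.1511]
ee_rot: [-26.7, 89.9, -103.9]
force: [-2.0, -3.7, 6.7]
grip_width: 0.0339
```

apply_moves(
  plan=[
    {"x":0,"y":0,"z":-0.1,"roll":0,"fingers":3.0},
    {"x":0,"y":0,"z":-0.1,"roll":0,"fingers":3.0},
    {"x":0,"y":0,"z":-0.1,"roll":0,"fingers":3.0},
  ],
)

```text
clock: 5.45
ee_pos: [0.5058, -0.0662, 0.1511]
ee_rot: [-14.4, 89.8, -91.6]
force: [-0.6, -4.9, 5.5]
grip_width: 0.0343
```

apply_moves(
  plan=[
    {"x":0,"y":0,"z":-0.1,"roll":0,"fingers":3.0},
    {"x":0,"y":0,"z":-0.1,"roll":0,"fingers":3.0},
  ],
)

```text
clock: 5.62
ee_pos: [0.5053, -0.0642, 0.1511]
ee_rot: [-15.0, 89.8, -92.2]
force: [0.3, -8.3, 4.4]
grip_width: 0.0338
```

apply_moves(
  plan=[
    {"x":0,"y":0,"z":-0.1,"roll":0,"fingers":3.0},
    {"x":0,"y":0,"z":-0.1,"roll":0,"fingers":3.0},
  ],
)

```text
clock: 5.78
ee_pos: [0.5051, -0.0633, 0.1511]
ee_rot: [-8.8, 89.8, -86.0]
force: [0.3, -12.4, 3.9]
grip_width: 0.0342
```

apply_moves(
  plan=[
    {"x":0,"y":0,"z":-0.1,"roll":0,"fingers":3.0},
    {"x":0,"y":0,"z":-0.1,"roll":0,"fingers":3.0},
  ],
)

```text
clock: 5.95
ee_pos: [0.5049, -0.0626, 0.1511]
ee_rot: [-4.5, 89.7, -81.8]
force: [3.0, -16.1, 2.0]
grip_width: 0.034
```

apply_moves(
  plan=[
    {"x":0,"y":0,"z":-0.1,"roll":0,"fingers":3.0},
    {"x":0,"y":0,"z":0,"roll":0,"fingers":3.0},
  ],
)

```text
clock: 6.12
ee_pos: [0.5047, -0.0615, 0.1511]
ee_rot: [-5.3, 89.7, -82.6]
force: [1.2, -11.5, 3.3]
grip_width: 0.0342
```

apply_moves(
  plan=[
    {"x":0,"y":0,"z":-0.05,"roll":0,"fingers":3.0},
    {"x":0,"y":0,"z":0,"roll":0,"fingers":3.0},
  ],
)

```text
clock: 6.28
ee_pos: [0.5041, -0.059, 0.1511]
ee_rot: [-16.2, 89.8, -93.4]
force: [-2.4, -4.8, 4.7]
grip_width: 0.0341
```

apply_moves(
  plan=[
    {"x":0,"y":0,"z":-0.1,"roll":0,"fingers":3.0},
    {"x":0,"y":0,"z":-0.1,"roll":0,"fingers":3.0},
    {"x":0,"y":0,"z":-0.15,"roll":0,"fingers":3.0},
    {"x":0,"y":0,"z":-0.15,"roll":0,"fingers":3.0},
    {"x":0,"y":0,"z":-0.15,"roll":0,"fingers":3.0},
    {"x":0,"y":0,"z":-0.15,"roll":0,"fingers":3.0},
    {"x":0,"y":0,"z":-0.15,"roll":0,"fingers":3.0},
    {"x":0,"y":0,"z":-0.15,"roll":0,"fingers":3.0},
  ],
  squeeze=14,
)

```text
clock: 6.95
ee_pos: [0.5015, -0.0483, 0.1511]
ee_rot: [-19.5, 89.8, -96.8]
force: [-1.8, -7.4, 5.8]
grip_width: 0.034
```

```bash
cat >> h.py <<'E'
a=np.radians(13.23);LX=np.array([np.cos(a),np.sin(a),0]);LY=np.array([-np.sin(a),np.cos(a),0])
def rep():
    p,R,s=tool();F=np.array(s["force"]);print("s mm",round(1e3*p@LY,2),"lat",round(1e3*p@LX,2),"Fy",round(F@LY,1),"Fx",round(F@LX,1),"w",s["grip_width"],"z-tool tilt",np.round(R[:,0],3),s["clock"])
E
python3 -c "from h import *;rep();print(1e3*np.array([.5067,-.07,0])@LX)"
```

```text
s mm -161.77 lat 477.19 Fy -6.8 Fx -3.4 w 0.0340005773832799 z-tool tilt [-0.    -0.003 -1.   ] 6.95
477.2315370225278
```

apply_moves(
  plan=[
    {"x":0,"y":0,"z":-0.15,"roll":0,"fingers":3.0},
    {"x":0,"y":0,"z":-0.15,"roll":0,"fingers":3.0},
    {"x":0,"y":0,"z":-0.15,"roll":0,"fingers":3.0},
    {"x":0,"y":0,"z":-0.15,"roll":0,"fingers":3.0},
    {"x":0,"y":0,"z":-0.15,"roll":0,"fingers":3.0},
    {"x":0,"y":0,"z":-0.15,"roll":0,"fingers":3.0},
    {"x":0,"y":0,"z":-0.15,"roll":0,"fingers":3.0},
    {"x":0,"y":0,"z":-0.1,"roll":0,"fingers":3.0},
  ],
)

```text
clock: 7.62
ee_pos: [0.4983, -0.035, 0.151]
ee_rot: [-65.0, 89.9, -142.2]
force: [-4.0, -2.3, 7.6]
grip_width: 0.0339
```

apply_moves(
  plan=[
    {"x":0,"y":0,"z":-0.05,"roll":0,"fingers":3.0},
    {"x":0,"y":0,"z":-0.05,"roll":0,"fingers":3.0},
    {"x":0,"y":0,"z":-0.05,"roll":0,"fingers":3.0},
    {"x":0,"y":0,"z":-0.05,"roll":0,"fingers":3.0},
    {"x":0,"y":0,"z":0,"roll":0,"fingers":3.0},
  ],
)

```text
clock: 8.03
ee_pos: [0.498, -0.0336, 0.151]
ee_rot: [-51.6, 89.9, -128.8]
force: [-4.9, -2.9, 7.9]
grip_width: 0.0341
```

```bash
python3 -c "from h import *;rep()"
```

```text
s mm -146.7 lat 477.07 Fy -1.7 Fx -5.4 w 0.03409821378020021 z-tool tilt [-0.001 -0.002 -1.   ] 8.0333
```

apply_moves(
  plan=[
    {"x":0,"y":0,"z":-0.05,"roll":0,"fingers":3.0},
    {"x":0,"y":0,"z":-0.05,"roll":0,"fingers":3.0},
    {"x":0,"y":0,"z":-0.05,"roll":0,"fingers":3.0},
    {"x":0,"y":0,"z":0,"roll":0,"fingers":3.0},
  ],
)

```text
clock: 8.37
ee_pos: [0.4977, -0.0324, 0.1511]
ee_rot: [-43.8, 89.9, -121.0]
force: [-4.3, -4.3, 7.2]
grip_width: 0.0338
```

apply_moves(
  plan=[
    {"x":0,"y":0,"z":-0.05,"roll":0,"fingers":3.0},
    {"x":0,"y":0,"z":-0.05,"roll":0,"fingers":3.0},
    {"x":0,"y":0,"z":-0.05,"roll":0,"fingers":3.0},
    {"x":0,"y":0,"z":0,"roll":0,"fingers":3.0},
  ],
)

```text
clock: 8.7
ee_pos: [0.4976, -0.032, 0.1511]
ee_rot: [-28.0, 89.8, -105.2]
force: [-2.6, -6.6, 6.3]
grip_width: 0.0339
```

```bash
python3 - <<'E'
from h import *
import cv2
rep()
im=cams.grab_frame("scene");c=cv2.resize(im[120:220,180:360],(0,0),fx=4,fy=4,interpolation=cv2.INTER_CUBIC);cv2.imwrite("pics/s3.png",c[:,:,::-1])
E
```

```text
s mm -145.08 lat 477.1 Fy -5.9 Fx -4.0 w 0.03393308661388387 z-tool tilt [-0.001 -0.003 -1.   ] 8.7
```

View pics/s3.png

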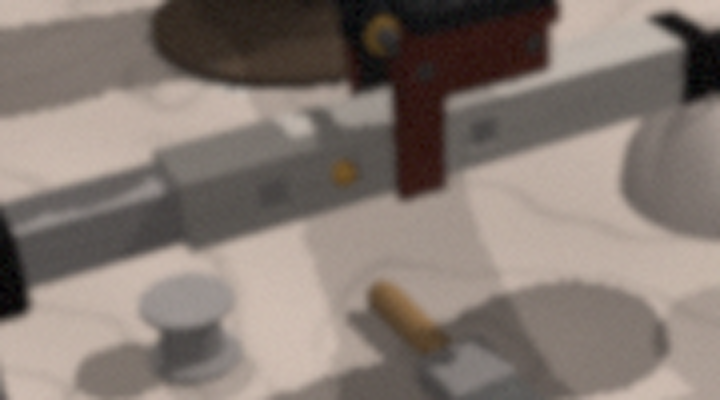

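The crop shows the button at (344,172), standing out in the next hole beside the finger, with the third hole at (272,190) towards the post. Force is rising, which fits a lock. Now I'll push back through the slack.

apply_moves(
  plan=[
    {"x":0,"y":0,"z":0.1,"roll":0,"fingers":3.0},
    {"x":0,"y":0,"z":0.1,"roll":0,"fingers":3.0},
    {"x":0,"y":0,"z":0.1,"roll":0,"fingers":3.0},
    {"x":0,"y":0,"z":0.1,"roll":0,"fingers":3.0},
    {"x":0,"y":0,"z":0.1,"roll":0,"fingers":3.0},
    {"x":0,"y":0,"z":0.1,"roll":0,"fingers":3.0},
  ],
)

```text
clock: 9.25
ee_pos: [0.4984, -0.0352, 0.151]
ee_rot: [-96.8, 89.9, -173.9]
force: [-4.6, 1.8, 8.2]
grip_width: 0.034
```

```bash
python3 -c "from h import *;rep()"
```

```text
s mm -148.31 lat 477.11 Fy 2.9 Fx -4.1 w 0.03401251096957685 z-tool tilt [-0.002 -0.    -1.   ] 9.25
```

apply_moves(
  plan=[
    {"x":0,"y":0,"z":0.1,"roll":0,"fingers":3.0},
    {"x":0,"y":0,"z":0.1,"roll":0,"fingers":3.0},
  ],
)

```text
clock: 9.42
ee_pos: [0.4988, -0.0371, 0.151]
ee_rot: [-98.9, 89.9, -176.1]
force: [-5.6, 2.9, 8.1]
grip_width: 0.0339
```

```bash
python3 -c "from h import *;rep()"
```

```text
s mm -150.23 lat 477.1 Fy 4.1 Fx -4.8 w 0.033863701456300646 z-tool tilt [-0.002 -0.    -1.   ] 9.4167
```

apply_moves(
  plan=[
    {"x":0,"y":0,"z":0.08,"roll":0,"fingers":3.0},
    {"x":0,"y":0,"z":0.08,"roll":0,"fingers":3.0},
  ],
)

```text
clock: 9.58
ee_pos: [0.4992, -0.0386, 0.1511]
ee_rot: [-98.0, 89.9, -175.1]
force: [-5.2, 1.5, 7.6]
grip_width: 0.0337
```

apply_moves(
  plan=[
    {"x":0,"y":0,"z":0.08,"roll":0,"fingers":3.0},
    {"x":0,"y":0,"z":0.08,"roll":0,"fingers":3.0},
  ],
)

```text
clock: 9.75
ee_pos: [0.4995, -0.0402, 0.1511]
ee_rot: [-98.8, 89.9, -175.9]
force: [-5.7, 1.8, 7.5]
grip_width: 0.0339
```

apply_moves(
  plan=[
    {"x":0,"y":0,"z":0.08,"roll":0,"fingers":3.0},
    {"x":0,"y":0,"z":0.08,"roll":0,"fingers":3.0},
  ],
)

```text
clock: 9.92
ee_pos: [0.5, -0.0417, 0.1511]
ee_rot: [-99.1, 89.9, -176.3]
force: [-6.2, 1.7, 7.3]
grip_width: 0.0336
```

apply_moves(
  plan=[
    {"x":0,"y":0,"z":0.08,"roll":0,"fingers":3.0},
    {"x":0,"y":0,"z":0.08,"roll":0,"fingers":3.0},
  ],
)

```text
clock: 10.08
ee_pos: [0.5003, -0.0431, 0.1511]
ee_rot: [-106.6, 89.9, 176.2]
force: [-6.8, 4.5, 8.2]
grip_width: 0.034
```

apply_moves(
  plan=[
    {"x":0,"y":0,"z":0.08,"roll":0,"fingers":3.0},
    {"x":0,"y":0,"z":0.08,"roll":0,"fingers":3.0},
  ],
)

```text
clock: 10.25
ee_pos: [0.5004, -0.0435, 0.151]
ee_rot: [-134.6, 89.8, 148.4]
force: [-6.9, 6.8, 7.8]
grip_width: 0.0339
```

```bash
python3 - <<'E'
from h import *
import cv2
rep()
im=cams.grab_frame("scene");c=cv2.resize(im[120:220,180:360],(0,0),fx=4,fy=4,interpolation=cv2.INTER_CUBIC);cv2.imwrite("pics/s4.png",c[:,:,::-1])
E
```

```text
s mm -156.83 lat 477.14 Fy 8.2 Fx -5.2 w 0.03389932300760374 z-tool tilt [-0.002  0.001 -1.   ] 10.25
```

View pics/s4.png

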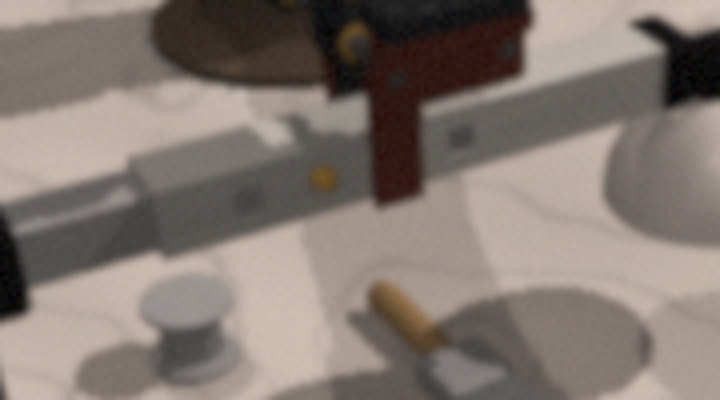

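The button, now at (324,179), has moved back together with the tube and the force is rising, so it's on the hidden stop. I'll add a little more push and hold it.

apply_moves(
  plan=[
    {"x":0,"y":0,"z":0.06,"roll":0,"fingers":3.0},
    {"x":0,"y":0,"z":0.04,"roll":0,"fingers":3.0},
    {"x":0,"y":0,"z":0,"roll":0,"fingers":3.0},
    {"x":0,"y":0,"z":0,"roll":0,"fingers":3.0},
  ],
)

```text
clock: 10.63
ee_pos: [0.5004, -0.0437, 0.151]
ee_rot: [-140.0, 89.8, 142.9]
force: [-7.0, 7.5, 9.4]
grip_width: 0.0341
```

```bash
python3 -c "from h import *;rep()"
```

```text
s mm -157.07 lat 477.12 Fy 8.9 Fx -5.1 w 0.03408801077230865 z-tool tilt [-0.003  0.002 -1.   ] 10.6333
```

apply_moves(
  plan=[
    {"x":0,"y":0,"z":0.06,"roll":0,"fingers":3.0},
    {"x":0,"y":0,"z":0.04,"roll":0,"fingers":3.0},
    {"x":0,"y":0,"z":0,"roll":0,"fingers":3.0},
    {"x":0,"y":0,"z":0,"roll":0,"fingers":3.0},
  ],
)

```text
clock: 10.97
ee_pos: [0.5005, -0.0439, 0.151]
ee_rot: [-145.8, 89.8, 137.2]
force: [-7.9, 9.2, 9.1]
grip_width: 0.0338
```

```bash
python3 -c "from h import *;rep()"
```

```text
s mm -157.31 lat 477.12 Fy 10.7 Fx -5.6 w 0.03379768922317394 z-tool tilt [-0.003  0.003 -1.   ] 10.9667
```

apply_moves(
  plan=[
    {"x":0,"y":0,"z":0.05,"roll":0,"fingers":3.0},
    {"x":0,"y":0,"z":0,"roll":0,"fingers":3.0},
    {"x":0,"y":0,"z":0,"roll":0,"fingers":3.0},
    {"x":0,"y":0,"z":0,"roll":0,"fingers":3.0},
  ],
)

```text
clock: 11.3
ee_pos: [0.5005, -0.0441, 0.151]
ee_rot: [-147.6, 89.7, 135.4]
force: [-8.2, 10.4, 9.5]
grip_width: 0.0341
```

```bash
python3 -c "from h import *;rep()"
```

```text
s mm -157.47 lat 477.11 Fy 12.0 Fx -5.6 w 0.03411692341102323 z-tool tilt [-0.003  0.003 -1.   ] 11.3
```

apply_moves(
  plan=[
    {"x":0,"y":0,"z":-0.1,"roll":0,"fingers":3.0},
    {"x":0,"y":0,"z":-0.1,"roll":0,"fingers":3.0},
    {"x":0,"y":0,"z":-0.1,"roll":0,"fingers":3.0},
    {"x":0,"y":0,"z":-0.05,"roll":0,"fingers":3.0},
    {"x":0,"y":0,"z":0,"roll":0,"fingers":3.0},
  ],
)

```text
clock: 11.72
ee_pos: [0.5004, -0.0435, 0.151]
ee_rot: [-107.8, 89.9, 175.1]
force: [-5.8, 1.9, 8.1]
grip_width: 0.034
```

```bash
python3 -c "from h import *;rep()"
```

```text
s mm -156.82 lat 477.14 Fy 3.2 Fx -5.2 w 0.0339632724060306 z-tool tilt [-0.002  0.    -1.   ] 11.7167
```

apply_moves(
  plan=[
    {"x":0,"y":0,"z":-0.05,"roll":0,"fingers":3.4},
    {"x":0,"y":0,"z":0,"roll":0,"fingers":3.8},
    {"x":0,"y":0,"z":0,"roll":0,"fingers":4.5},
    {"x":0,"y":0,"z":0,"roll":0,"fingers":6},
    {"x":0,"y":0,"z":0,"roll":0,"fingers":8},
    {"x":0,"y":0,"z":0,"roll":0,"fingers":8},
    {"x":0,"y":0,"z":0,"roll":0,"fingers":8},
    {"x":0,"y":0,"z":0,"roll":0,"fingers":8},
  ],
)

```text
clock: 12.38
ee_pos: [0.5014, -0.0439, 0.1506]
ee_rot: [-134.8, 90.0, 148.0]
force: [0.8, 0.5, 0.8]
grip_width: 0.0745
```

apply_moves(
  plan=[
    {"x":-1,"y":0,"z":0,"roll":0,"fingers":8},
    {"x":-2,"y":0,"z":0,"roll":0,"fingers":8},
    {"x":-2,"y":0,"z":0,"roll":0,"fingers":8},
    {"x":-2,"y":0,"z":0,"roll":0,"fingers":8},
    {"x":-2,"y":0,"z":0,"roll":0,"fingers":8},
    {"x":-2,"y":0,"z":0,"roll":0,"fingers":8},
    {"x":-1,"y":0,"z":0,"roll":0,"fingers":8},
    {"x":0,"y":0,"z":0,"roll":0,"fingers":8},
  ],
)

```text
clock: 13.05
ee_pos: [0.5025, -0.0437, 0.2733]
ee_rot: [67.9, 89.8, -9.3]
force: [-0.1, -0.8, 0.1]
grip_width: 0.08
```

```bash
python3 - <<'E'
from h import *
import cv2
rep()
im=cams.grab_frame("scene");c=cv2.resize(im[120:220,180:360],(0,0),fx=4,fy=4,interpolation=cv2.INTER_CUBIC);cv2.imwrite("pics/s5.png",c[:,:,::-1])
E
```

```text
s mm -157.54 lat 479.2 Fy -0.7 Fx -0.3 w 0.08000029351658132 z-tool tilt [ 0.004 -0.001 -1.   ] 13.05
```

View pics/s5.png

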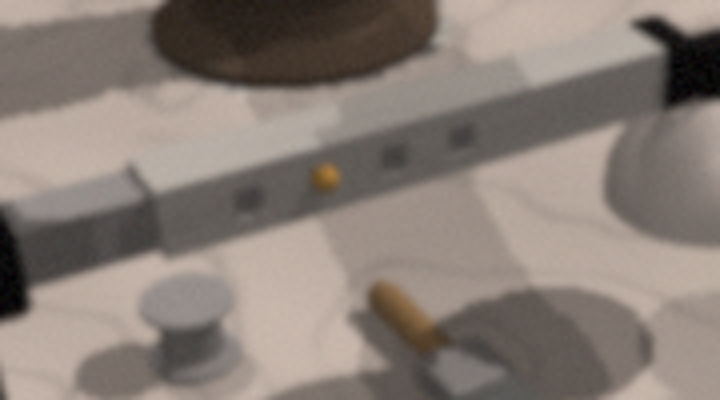

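The button at (326,177) stands out in the second hole from the post. The empty holes are at (248,200), (394,156) and (461,137), so it has moved exactly one hole. The spool and brush are where they were, and the gripper is clear.

```bash
python3 -c "
from plant import order;print(order.job_done())"
```

```text
the job is handed in; nothing more can be done
None
```

The lamp's arm is one hole longer and locked there, and I handed the job in at about 13 s of the 51 s allowed. `job_done` gives no verdict, so the result rests on my own checks.

- **Press and draw:** I pinched the tube over the button, and the finger opening read 34 mm, meaning the button was flush. Drawing the tube out, the button slipped under the hole edge at about 16 N. I then lowered the grip to 14 N and drew on until the button snapped out in the next hole.
- **Lock test:** I pushed back through about 11 mm of slack until the tube came up firm. The wrist reading then rose to about 12 N. I held it there, eased it off and only then opened the gripper and lifted it clear.
- **Last checks:** The final scene picture shows the button standing out in the next hole, with one empty hole on the post side and two on the lamp side. The spool and brush look unmoved and the wrist force reads about zero.
- **Not checked:** The jar lies outside that last picture, though nothing went near it.
- **Disagreed:** The snap came about 3 mm earlier in gripper travel than I had estimated from the slip point. The pictures settled it: the button was clearly out and moved back together with the tube.
- **Refused calls:** My first batch of moves was refused because the rows lacked some keys. Nothing moved.

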